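# Start the knife grinder: extractor, isolator, belt

## Task

Start up the belt grinder, in this order: press the blue key of the dust extractor's remote fully down and let it come back up, leaving the remote lying where it is; then push the raised, white-marked end of the black rocker on the console fully down; then press the green button fully in so that it stays in. Do not press the red, yellow or white buttons, do not pick anything up, and leave the other things on the bench where they are.

Things in the scene. Friction and masses are not known exactly. Their poses are not given: they have to be found in the camera images.
- console: dark steel base plate 110 x 296 x 12 mm fixed to the bench. Origin: centre of its underside; x points away from the operator side, across the plate's 110 mm; y along the row; z up. Four modules, each 88 (x) x 62 (y) mm with its top 48 mm above the bench, stand in a row on it at y = -105, -35, 35, 105 mm, same yaw as the plate; which module is where changes
- rocker_press (a point): centre of the white-marked end of the top face of the black paddle rocker (68 mm along the console's x, 42 mm along y, 10 mm thick): the +x (far) end, which stands up when off. About 23 mm from the hinge line, which runs along the console's y, 64 mm above the bench. Moves with the rocker, about 9 mm down from off to on
- rocker (a joint): rocker angle in rad: 0 = off (white-marked far end up), 0.40 = fully on (that end down, at its stop). Stays where it is left; about 3 to 4 N on the white mark moves it
- green_top (a point): centre of the top face of the green start button, 32 mm wide, 64 mm above the bench when out. Moves with the button
- green (a joint): how far the green button is in, m: 0 = out, 0.008 = fully in, at its stop. Pressed straight down, about 3 N; it has no return spring and stays in where it is pushed
- red_top (a point): centre of the top of the red mushroom stop button (40 mm wide, on a yellow module), 66 mm above the bench; not to be pressed
- red (a joint): how far the red button is in, m: 0 = out, 0.006 = fully in, springs back
- yellow_top (a point): centre of the top of the yellow reverse button, 32 mm wide, 64 mm above the bench; not to be pressed
- yellow (a joint): how far the yellow button is in, m: 0 = out, 0.006 = fully in, springs back
- remote: loose black radio remote of the dust extractor, 150 (x) x 50 (y) x 24 mm, 0.3 kg, lying on the bench, keys up. Origin: centre of its underside; x along its length towards the blue key
- blue_key_top (a point): centre of the top face of the blue ON key of the remote: 24 mm wide, 36 mm above the bench, 42 mm from the remote's middle along its +x. Moves with the key
- blue_key (a joint): how far the blue key is in, m: 0 = out, 0.005 = fully in (about 4.5 N); springs back when let go
- white_key_top (a point): centre of the top face of the white OFF key of the remote, 24 mm wide, 36 mm above the bench, 42 mm from the middle along -x; not to be pressed
- white_key (a joint): how far the white key is in, m: 0 = out, 0.005 = fully in, springs back
- knife: loose knife, about 285 mm long and 15 mm high, wooden handle, lying flat in front of the console; origin on the underside at the bolster; leave alone
- tin: loose open steel tin, 72 mm wide, 80 mm high; origin centre of the underside; leave alone
- bar: loose dark steel bar 190 x 45 x 30 mm; origin centre of the underside, x along its length; leave alone
- sander: loose cork sanding block 100 x 60 x 32 mm; origin centre of the underside; leave alone
- scale_wood: loose pale wood blank 120 x 38 x 12 mm; origin centre of the underside; leave alone
- tub: loose black tub with white lid, 76 mm wide, 85 mm high; origin centre of the underside; leave alone
- rivets: loose small brass tin, 38 mm wide, 24 mm high, between console and remote; origin centre of the underside; leave alone
- muffs: loose black ear muffs lying flat, two cups 80 mm wide and 36 mm high with a grey band; origin on the bench midway between the cups; leave alone
There are look-alikes about, which are no part of the job. What is shaped like the remote but orange or purple is not meant.

How it is judged:
On the way, in this order (a step that is already met when the one before it is completed fails the run):
1. the blue key of the remote is pressed down (value of joint blue_key above 0.0035 m and value of joint rocker below 0.2 rad and value of joint green below 0.003 m), for 0.05 s.
2. the blue key is up again, with rocker still off and green still out (value of joint blue_key below 0.0015 m and value of joint rocker below 0.2 rad and value of joint green below 0.003 m), for 0.05 s.
3. the rocker is pushed on, with green still out (value of joint rocker above 0.33 rad and value of joint green below 0.003 m), for 0.1 s.
4. the green button is pressed in, with the rocker on (value of joint green above 0.006 m and value of joint rocker above 0.33 rad), for 0.1 s.
At the end, for the whole second after the job is handed in: Rocker on (above 0.33 rad), green in (above 6 mm), blue, white, red and yellow out (within 1.5 mm), the remote at rest, flat, within 30 mm of where it lay (all of step 4 and value of joint each of blue_key, white_key, red, yellow below 0.0015 m and distance of remote from where it was at the start of the episode below 0.03 m and angle between remote's own z axis and vertical below 0.05 rad and linear speed of remote below 0.02 m/s); the robot touches nothing.
It fails at once if the red button is pressed (over 3 mm) (value of joint red above 0.003 m).
It fails at once if the yellow button is pressed (over 3 mm) (value of joint yellow above 0.003 m).
It fails at once if the white button is pressed (over 3 mm) (value of joint white_key above 0.003 m).
It fails at once if the remote is lifted (10 mm), tipped (0.25 rad) or dragged (40 mm) (height (world z) of remote above 0.01 m or angle between remote's own z axis and vertical above 0.25 rad or distance of remote from where it was at the start of the episode above 0.04 m).
It fails at once if one of the other things on the bench is moved more than 20 mm (distance of any of knife, tin, bar, sander, scale_wood, tub, rivets, muffs from where it was at the start of the episode above 0.02 m).
It also fails if it takes over 46 s, if anything falls off the work surface, if the arm or the gripper's body presses on something with over 40 N, if the wrist force passes 120 N, or if a joint passes its speed limit or range.

## Robot

A 7-joint arm with a two-finger parallel gripper is mounted at the origin on the work surface. World frame = base frame: x ahead of the robot, y to its left, z up, the work surface at z = 0. Lengths are in m, angles in rad, forces in N, time in s.
With the tool pointing down it reaches from about 0.425 to 0.925 m from the base axis. Payload 6.8 kg.
Tool frame: the origin (TCP) lies at the very end of the fingers, on their centre line; the grasp point (between the pads) lies 19 mm behind it; z points along the fingers, y is the line along which they close (so a half turn about z gives the same grasp; the last joint's range is limited). The gripper opens to 85 mm and grips with 20 to 120 N. Pads are 22 mm wide; open, the fingers measure 114 mm over their backs; the gripper's body (76 mm by 85 mm) begins 54 mm behind the grasp point. The pads swing forward as they close: fully open they stand 13 mm farther back than shut.
Start: joints at [1.041, 0.477, 0.022, 1.555, -0.011, 1.109, -0.083], TCP at [0.276, -0.616, 0.231] pointing down, gripper open.
Joint ranges: [-2.96, 2.96], [-0.34, 2.1], [-1.41, 1.46], [0.24, 2.44], [-1.37, 4.51], [0.17, 1.92], [-2.96, 2.96]. Speed limits (rad/s): [2.39, 2.39, 3.14, 3.14, 3.14, 3.14, 3.14].

## Interface

Orientations are given as a rotation vector (axis times angle).
In Python, from bench import get_obs, viewer, r gives the robot as it stands. The module is installed in compiled form; this text tells all that it offers.
- The arm moves only by the tool play_rows, never from a script. Its argument "commands" is a list that holds one entry, the list of rows, each a list of 5 numbers: the gripper's target within -1 to 1 (shut at 1, half-way at 0, fully open at -1), then the shift along the tool's x, y, z scaled (see below), then the turn about the tool's z scaled (see below). A call has 1 to 12 rows; each row is the pose to reach, as a shift and turn from the pose commanded when the call began, along the tool's axes at that moment; what a row does not reach only later rows make up. The controller multiplies each number of a shift by 0.2 m and each number of a turn by pi/2 rad. A row lasts 1/12 s, in which the tool goes at most 41.7 mm and 7.16 degrees, less where a joint would pass 70% of its speed; a pose out of reach is approached as far as the arm can. A call with a number of a shift or a turn outside -1 to 1 is refused whole. A call with a gripper value outside its range is refused whole. The fingers move at their own pace and stop on an object; "grip_force" is the grip in N (left out, the last holds). Time passes only in rows, so rows that repeat a pose let the fingers close. It gives the time, the measured TCP pose, the force, the opening and the grip force at its end, in the units of the state.
- get_obs(): the state, without advancing time (a new reading comes with each control period).
- viewer.grab_frame(name): name is "scene" or "side" or "wrist"; returns a dict with "pixels" (420x560x3 uint8, red, green, blue), "fovy" (degrees; the focal length in pixels is half the picture's height over the tangent of half this angle, whatever the lens; pixels are square), "cx", "cy" (the principal point, pixels), "world_to_cam" (4x4, takes a point from world to camera coordinates); the wrist camera has in their place "hand_eye" (4x4, takes a point from camera to tool coordinates, whose origin is the TCP and whose axes are the flange's). Camera axes: x right, y up, looking along -z (the intrinsics and any distortion apply to the point x, -y, -z); pixel columns grow to the right and rows downward; lengths in m; the calibration is good to about 2 mm. A picture is of the moment at which its call begins: read the wrist's pose just before it. There is no depth.
- r.hand_in(): hands the job in; it is judged then, once.
Trained networks look in a picture, given as the dict that the camera call returned (one of the last four; its "shot" number tells which), for a name from the list of things; names that differ only in an ending like _2 or _b are one class to them, and where a whole thing is asked for, a point or a joint stands for the part that bears it (a point fixed in the world has none). Each returns a list of dicts, best first, with "score" (0 to 1); they miss things now and then, are a little off and sometimes report something else, mostly with a low value. They report only what shows in the picture. A call takes as long as a camera call. They do not tell look-alikes from the thing itself.
- viewer.trace(picture, thing): "pixels" (420x560 bool, what is visible of it) and "rect" ([left, top, right, bottom] in pixels, round what is visible of it).
The state is a dict: "clock": time; "joints": joint angles; "qvel": joint speeds; "tau": joint torques, N m; "tcp_pos": TCP position; "orientation": TCP orientation; "contact_force": force on the tool from outside, world axes, zero at the start; "moment": the same for the moment, N m; "grip_width": finger opening in m; "gripper_force": force on a finger pad.
Only numpy, scipy, OpenCV 4.12 (cv2) and the standard library are available. Lean on these libraries where they do the work, as an engineer would, in place of code of your own. Each camera call takes 0.05 s, during which the arm holds its last target. There are 200 camera calls.

## Working session

There is one attempt and no reset: what is moved stays moved. The work goes in short steps, Python scripts to look and compute and a tool call to move; the robot and the scene stay as the last step left them, time stands still between calls to the robot, and variables do not carry over. Pictures are saved under pics/ and viewed, at most 10 in all, crops included, and the job is handed in when it is done.

Besides the shell and the picture viewer there is one more tool, called after "Request:" as a command line: name --argument value ..., lists and objects as JSON in quotes. play_rows: Moves the arm, as the interface text tells. Shifts and turns lie within -1 to 1; 1 stands for 0.2 m of shift or pi/2 rad of turn. Its arguments: {"type":"object","properties":{"commands":{"type":"array","items":{"type":"array","items":{"type":"array","items":{"type":"number","minimum":-1,"maximum":1}}}},"grip_force":{"type":"number"}},"required":["commands"]}

```bash
mkdir -p pics
cat > h.py <<'E'
import numpy as np, cv2
from bench import get_obs, viewer, r
def f(p): return p["pixels"].shape[0]/2/np.tan(np.radians(p["fovy"])/2)
def ray(p,u,v,T=None):
    d=np.array([(u-p["cx"])/f(p),-(v-p["cy"])/f(p),-1.])
    C=np.linalg.inv(p["world_to_cam"]) if T is None else T
    return C[:3,3],C[:3,:3]@d
def at_z(p,u,v,z,T=None):
    o,d=ray(p,u,v,T); return o+d*(z-o[2])/d[2]
def proj(p,X,T=None):
    W=p["world_to_cam"] if T is None else np.linalg.inv(T)
    c=W[:3,:3]@np.array(X)+W[:3,3]
    return np.array([p["cx"]+f(p)*c[0]/-c[2],p["cy"]-f(p)*c[1]/-c[2]])
def wristT(p,o):
    T=np.eye(4);T[:3,:3]=cv2.Rodrigues(np.array(o["orientation"],float))[0];T[:3,3]=o["tcp_pos"]
    return T@np.array(p["hand_eye"])
def save(p,n,s=1): cv2.imwrite("pics/"+n,cv2.resize(p["pixels"][:,:,::-1],None,fx=s,fy=s,interpolation=cv2.INTER_CUBIC))
def cen(m):
    y,x=np.nonzero(m); return x.mean(),y.mean()
E
python3 - <<'E'
from h import *
o=get_obs();print({k:np.round(v,3) for k,v in o.items()})
Z=dict(green_top=.064,red_top=.066,yellow_top=.064,rocker_press=.07,blue_key_top=.036,white_key_top=.036,remote=.024,console=.048)
for n in ["scene","side"]:
    p=viewer.grab_frame(n);save(p,n+".png",1.4);print(n,{k:v for k,v in p.items() if k!="pixels" and k!="world_to_cam"},np.linalg.inv(p["world_to_cam"])[:3,3])
    for t in Z:
        for q in viewer.trace(p,t):
            c=cen(q["pixels"]);print(t,round(q["score"],2),np.round(c),q["rect"],np.round(at_z(p,*c,Z[t]),3))
E
```

```text
{'clock': np.float64(0.0), 'joints': array([ 1.041,  0.478,  0.022,  1.556, -0.012,  1.109, -0.083]), 'qvel': array([-0.001, -0.001, -0.001, -0.002,  0.001,  0.001, -0.001]), 'tau': array([ 1.0000e-03, -5.9645e+01,  1.6080e+00, -2.8119e+01,  1.2000e-02,
        9.0000e-03,  0.0000e+00]), 'tcp_pos': array([ 0.276, -0.615,  0.23 ]), 'orientation': array([-3.07e+00, -6.57e-01,  1.00e-03]), 'contact_force': array([-0.26 , -0.166,  0.193]), 'moment': array([-0.026, -0.012, -0.077]), 'gripper_force': np.float64(0.0), 'grip_width': np.float64(0.086)}
scene {'fovy': 48.969228027281474, 'cx': 288.11572644491724, 'cy': 209.82120381603272, 'shot': 1} [0.96632864 0.61384606 1.22038042]
green_top 0.45 [319. 274.] [311.4, 270.9, 326.5, 283.0] [0.592 0.18  0.064]
red_top 0.61 [319. 274.] [312.4, 268.3, 323.8, 281.1] [0.594 0.18  0.066]
yellow_top 0.61 [297. 236.] [292.4, 231.8, 303.5, 240.9] [0.575 0.044 0.064]
rocker_press 0.7 [331. 295.] [319.8, 284.4, 344.9, 306.0] [0.604 0.249 0.07 ]
rocker_press 0.58 [319. 274.] [311.1, 268.4, 323.3, 283.4] [0.595 0.182 0.07 ]
blue_key_top 0.51 [260. 183.] [25
[... 945 characters left out ...]
]
rocker_press 0.49 [285. 160.] [275.0, 157.4, 292.6, 164.8] [0.603 0.245 0.07 ]
rocker_press 0.23 [257. 135.] [237.6, 121.8, 280.0, 151.2] [0.495 0.431 0.07 ]
white_key_top 0.55 [237. 366.] [232.5, 363.5, 241.6, 366.3] [ 0.421 -0.625  0.036]
white_key_top 0.52 [254. 254.] [250.4, 251.8, 256.2, 257.3] [ 0.471 -0.22   0.036]
remote 0.94 [232. 372.] [217.4, 359.9, 250.1, 389.3] [ 0.408 -0.634  0.024]
remote 0.87 [226. 166.] [206.6, 153.9, 245.1, 175.4] [0.365 0.277 0.024]
remote 0.76 [266. 256.] [242.7, 247.4, 287.3, 267.0] [ 0.51  -0.22   0.024]
console 0.68 [285. 199.] [264.4, 166.3, 300.5, 214.8] [0.59  0.037 0.048]
console 0.6 [278. 250.] [275.8, 245.9, 279.6, 256.4] [ 0.551 -0.219  0.048]
```

View pics/scene.png

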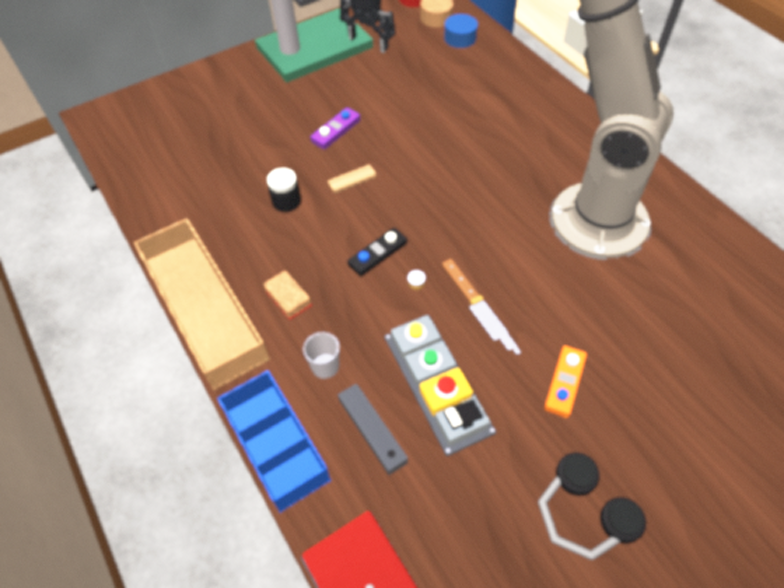

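View pics/side.png

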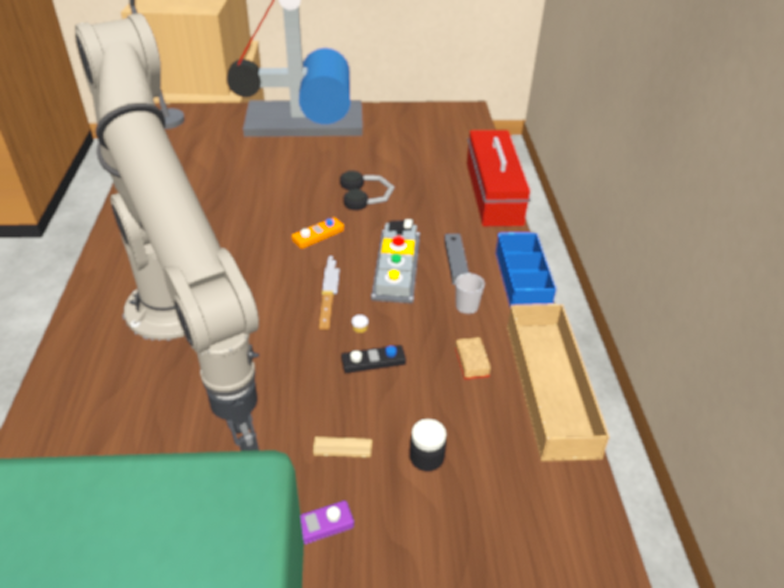

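Black remote at scene (270,179), with the blue key at (259,184). The orange look-alike is at (404,272) and the purple one at (240,91). The black one fits the description. Console order by rising y is yellow (297,236), green (308,255), red (319,275), rocker (330,296). The network confuses the buttons, so I'll rely on colour. First I'll shut the gripper and move above the remote.

Request:
play_rows --commands '[[[1,0.44,-0.3,-0.05,0],[1,0.88,-0.6,-0.1,0],[1,0.88,-0.6,-0.1,0],[1,0.88,-0.6,-0.1,0],[1,0.88,-0.6,-0.1,0],[1,0.88,-0.6,-0.1,0],[1,0.88,-0.6,-0.1,0]]]'

```text
clock: 1.48
tcp_pos: [0.3908, -0.431, 0.252]
orientation: [-3.07, -0.668, -0.003]
contact_force: [-0.9, -0.5, -0.7]
grip_width: 0.0006
gripper_force: 0.0
```

Request:
play_rows --commands '[[[1,0.4,-0.3,0,0],[1,0.8,-0.55,0,0],[1,0.8,-0.55,0,0],[1,0.8,-0.55,0,0],[1,0.8,-0.55,0,0],[1,0.8,-0.55,0,0],[1,0.8,-0.55,0,0],[1,0.8,-0.55,0,0]]]'

```text
clock: 2.15
tcp_pos: [0.4879, -0.2705, 0.2511]
orientation: [3.072, 0.654, -0.001]
contact_force: [-0.0, -1.5, -0.2]
grip_width: 0.0
gripper_force: 0.0
```

```bash
cat >> h.py <<'E'
def blobs(p,lo,hi,amin=8):
    h=cv2.cvtColor(p["pixels"],cv2.COLOR_RGB2HSV);m=cv2.inRange(h,np.array(lo),np.array(hi))
    n,_,s,c=cv2.connectedComponentsWithStats(m)
    return [(c[i],s[i]) for i in range(1,n) if s[i,4]>=amin]
COL=dict(blue=((100,120,60),(125,255,255),.036),green=((45,120,60),(80,255,255),.064),yellow=((24,150,120),(34,255,255),.064),red=((0,180,100),(4,255,255),.066))
E
python3 - <<'E'
from h import *
o=get_obs();print(o["clock"],np.round(o["tcp_pos"],4),o["grip_width"])
for n in ["scene","side","wrist"]:
    p=viewer.grab_frame(n);T=wristT(p,o) if n=="wrist" else None
    if T is not None: save(p,"w1.png",1.4);print(np.round(p["hand_eye"],3))
    for k,(lo,hi,z) in COL.items():
        for c,s in blobs(p,lo,hi):
            if s[4]<4000:
                X=at_z(p,*c,z,T)
                if .3<X[0]<.8 and -.7<X[1]<.4: print(n,k,np.round(c,1),s[4],np.round(X,4))
E
```

```text
2.15 [ 0.4879 -0.2705  0.2511] 2.837878975607015e-05
scene blue [259.4 182.8] 63 [ 0.5554 -0.2027  0.036 ]
scene blue [401.3 281.4] 27 [0.4045 0.3146 0.036 ]
scene green [307.3 254.9] 58 [0.5853 0.1122 0.064 ]
scene yellow [318.1 278.7] 399 [0.6027 0.1897 0.064 ]
scene red [318.8 274. ] 70 [0.5935 0.18   0.066 ]
side blue [234.9 158.3] 9 [0.4018 0.3115 0.036 ]
side blue [279.  250.9] 60 [ 0.5544 -0.2099  0.036 ]
side green [282.6 183.9] 27 [0.5842 0.1058 0.064 ]
side yellow [283.4 176.4] 157 [0.59   0.1513 0.064 ]
side yellow [281.  195.8] 41 [0.5744 0.0376 0.064 ]
side red [284.3 172. ] 28 [0.5948 0.1762 0.066 ]
[[ 0.     0.953  0.302  0.078]
 [ 1.    -0.     0.     0.001]
 [ 0.001  0.302 -0.953 -0.144]
 [ 0.     0.     0.     1.   ]]
wrist blue [240.1  79.1] 546 [ 0.5559 -0.2044  0.036 ]
wrist blue [497.1 376.9] 63 [ 0.3567 -0.6421  0.036 ]
```

```bash
python3 -c "
import cv2;i=cv2.imread('pics/w1.png');cv2.imwrite('pics/w1c.png',cv2.resize(i[40:340,200:600],None,fx=2,fy=2))"
```

```text
(no output)
```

View pics/w1c.png

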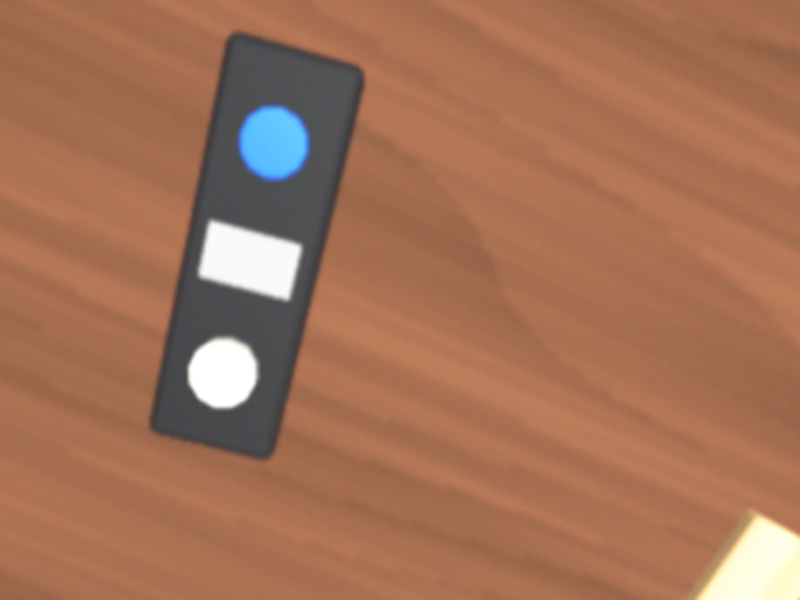

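Request:
play_rows --commands '[[[1,0.2,-0.08,0,0],[1,0.445,-0.165,0.1,0],[1,0.445,-0.165,0.3,0],[1,0.445,-0.165,0.5,0],[1,0.445,-0.165,0.7,0],[1,0.445,-0.165,0.85,0],[1,0.445,-0.165,0.85,0],[1,0.445,-0.165,0.85,0],[1,0.445,-0.165,0.85,0]]]'

```text
clock: 3.05
tcp_pos: [0.5576, -0.2032, 0.0832]
orientation: [3.071, 0.655, 0.003]
contact_force: [1.0, 0.7, 1.3]
grip_width: 0.0001
gripper_force: 0.0
```

Run:
```python
from h import *
o=get_obs();print(o["clock"],np.round(o["tcp_pos"],4))
p=viewer.grab_frame("wrist");T=wristT(p,o);save(p,"w2.png",1.4)
print(proj(p,o["tcp_pos"],T)*1.4)
for c,s in blobs(p,*COL["blue"][:2],50): print(c,s,np.round(at_z(p,*c,.036,T),4))
```

```text
3.05 [ 0.5576 -0.2032  0.0832]
[382.1702994  377.16230081]
[271.45917285 232.02014846] [255 210  40  43 943] [ 0.5563 -0.2026  0.036 ]
```

View pics/w2.png

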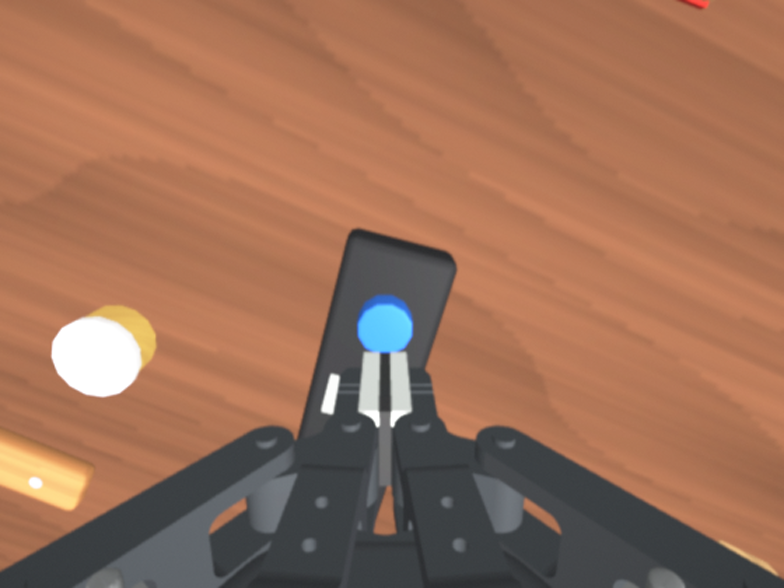

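The wrist view shows the blue key at (385,325) on the black remote, with the shut fingertips just over it. I'll press now.

Request:
play_rows --commands '[[[1,0,0,0.1,0],[1,0,0,0.2,0],[1,0,0,0.23,0],[1,0,0,0.25,0],[1,0,0,0.26,0],[1,0,0,0.265,0],[1,0,0,0.265,0],[1,0,0,0.265,0]]]'

```text
clock: 3.77
tcp_pos: [0.557, -0.2024, 0.031]
orientation: [3.071, 0.657, 0.002]
contact_force: [-5.7, 1.4, 11.4]
grip_width: -0.0
gripper_force: 5.9
```

Request:
play_rows --commands '[[[1,0,0,-0.1,0],[1,0,0,-0.3,0],[1,0,0,-0.5,0],[1,0,0,-0.7,0],[1,0,0,-0.9,0],[1,0,0,-0.95,0],[1,0,0,-0.95,0]]]'

```text
clock: 4.35
tcp_pos: [0.5595, -0.2027, 0.2245]
orientation: [3.067, 0.656, 0.015]
contact_force: [0.6, -1.2, -0.1]
grip_width: -0.0002
gripper_force: 0.0
```

Run:
```python
from h import *
for n in ["scene","side"]:
    p=viewer.grab_frame(n)
    for c,s in blobs(p,*COL["blue"][:2]):
        X=at_z(p,*c,.036)
        if s[4]<200 and -.3<X[1]<-.1: print(n,c,s[4],np.round(X,4))
```

```text
scene [259.42857143 182.80952381] 63 [ 0.5554 -0.2027  0.036 ]
side [278.96721311 250.95081967] 61 [ 0.5543 -0.2102  0.036 ]
```

Request:
play_rows --commands '[[[1,0.02,-0.2,0,0],[1,0.04,-0.4,0,0],[1,0.04,-0.6,0,0],[1,0.04,-0.75,0,0],[1,0.04,-0.75,0,0],[1,0.04,-0.75,0,0]]]'

```text
clock: 4.95
tcp_pos: [0.5011, -0.06, 0.2172]
orientation: [-3.07, -0.663, 0.003]
contact_force: [0.3, -1.1, 0.6]
grip_width: -0.0002
gripper_force: 0.0
```

Request:
play_rows --commands '[[[1,0.02,-0.2,0,0],[1,0.04,-0.4,0,0],[1,0.04,-0.6,0,0],[1,0.04,-0.75,0,0],[1,0.04,-0.75,0,0],[1,0.04,-0.75,0,0],[1,0.04,-0.75,0,0],[1,0.04,-0.75,0,0]]]'

```text
clock: 5.62
tcp_pos: [0.4489, 0.0764, 0.2179]
orientation: [3.073, 0.652, -0.001]
contact_force: [-0.5, 1.0, -0.0]
grip_width: -0.0
gripper_force: 0.0
```

Run:
```python
from h import *
o=get_obs();print(o["clock"],np.round(o["tcp_pos"],4),np.round(o["orientation"],3))
p=viewer.grab_frame("wrist");T=wristT(p,o);save(p,"w3.png",1.4);np.save("T3.npy",T)
for k in ["green","yellow","red"]:
    for c,s in blobs(p,*COL[k][:2],80): print(k,c,s[:5],np.round(at_z(p,*c,COL[k][2],T),4))
for q in viewer.trace(p,"rocker_press"): print(q["score"],q["rect"],cen(q["pixels"]),np.round(at_z(p,*cen(q["pixels"]),.066,T),4))
h=cv2.cvtColor(p["pixels"],cv2.COLOR_RGB2HSV)
for c,s in blobs(p,(0,0,215),(180,40,255),60): print("white",c,s,np.round(at_z(p,*c,.073,T),4))
```

```text
5.6167 [0.4489 0.0764 0.2179] [ 3.073e+00  6.520e-01 -1.000e-03]
green [304.95506692  13.42734226] [ 286    0   40   32 1046] [0.5815 0.1093 0.064 ]
yellow [224.49710983  11.01403799] [ 186    0   68   33 1211] [0.5581 0.1659 0.064 ]
yellow [362.55395683  65.49640288] [358  47  17  34 139] [0.5666 0.0515 0.064 ]
white [296.52208202  34.8882755 ] [ 248    0  106   78 3804] [0.564  0.1088 0.073 ]
white [375.1268407   59.09220214] [ 319    0  114  124 5976] [0.5732 0.0465 0.073 ]
white [ 39.25442834 160.31884058] [ 21 149  38  24 621] [0.3903 0.2647 0.073 ]
white [240.04018339 196.04530744] [ 161  163  142   72 3708] [0.4296 0.0996 0.073 ]
white [438.90503876 208.58914729] [ 421  191   37   36 1032] [ 0.4895 -0.0631  0.073 ]
white [ 50.66863905 203.234714  ] [ 37 192  28  24 507] [0.3568 0.2473 0.073 ]
white [549.5070028  228.03361345] [537 218  23  21 357] [ 0.5138 -0.1625  0.073 ]
white [541.89037433 268.26203209] [531 258  23  21 374] [ 0.4784 -0.181   0.073 ]
```

View pics/w3.png

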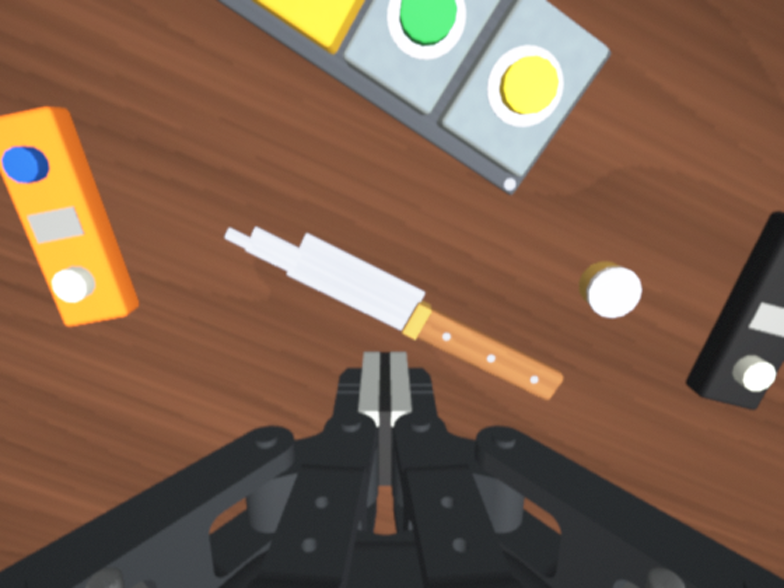

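The wrist view shows green at (428,10) and yellow (530,85) at the top edge. I'll move on toward the rocker for a full view.

Request:
play_rows --commands '[[[1,0.2,-0.12,0,0],[1,0.4,-0.24,0,0],[1,0.6,-0.35,0,0],[1,0.6,-0.35,0,0],[1,0.6,-0.35,0,0],[1,0.6,-0.35,0,0],[1,0.6,-0.35,0,0],[1,0.6,-0.35,0,0]]]'

```text
clock: 6.38
tcp_pos: [0.5287, 0.1893, 0.2181]
orientation: [3.072, 0.654, -0.001]
contact_force: [-0.3, -0.4, 0.5]
grip_width: -0.0003
gripper_force: 0.0
```

Run:
```python
from h import *
o=get_obs();print(o["clock"],np.round(o["tcp_pos"],4),np.round(o["orientation"],3))
p=viewer.grab_frame("wrist");T=wristT(p,o);save(p,"w4.png",1.4)
for k in ["green","yellow","red"]:
    for c,s in blobs(p,*COL[k][:2],80): print(k,c,s[:5],np.round(at_z(p,*c,COL[k][2],T),4))
for q in viewer.trace(p,"rocker_press"): print(q["score"],q["rect"],cen(q["pixels"]),np.round(at_z(p,*cen(q["pixels"]),.066,T),4))
for c,s in blobs(p,(0,0,215),(180,40,255),60): print("white",c,s,np.round(at_z(p,*c,.073,T),4))
```

```text
6.3833 [0.5287 0.1893 0.2181] [ 3.072e+00  6.540e-01 -1.000e-03]
green [382.0326087  160.71343874] [ 364  144   37   35 1012] [0.5858 0.1124 0.064 ]
yellow [315.87004722 112.60952576] [ 261   52  110  123 4871] [0.5987 0.1823 0.064 ]
yellow [432.87966805 195.39834025] [424 185  28  30 241] [0.5769 0.0558 0.064 ]
red [316.7180917  117.34572491] [ 295   95   45   46 1614] [0.5956 0.1802 0.066 ]
0.86 [201.6, 14.1, 290.9, 119.4] (np.float64(244.407488548098), np.float64(66.65564628560048)) [0.6074 0.2497 0.066 ]
0.51 [1.2, 0.2, 53.6, 149.2] (np.float64(20.887883151614894), np.float64(87.55009257354453)) [0.5197 0.4078 0.066 ]
white [257.65258216  42.342723  ] [ 232   18   52   49 1278] [0.6272 0.2464 0.073 ]
white [303.72324723 106.900369  ] [290  90  46  50 271] [0.5988 0.1942 0.073 ]
white [387.03271538 143.88167939] [ 354  101   77   84 1834] [0.6002 0.1189 0.073 ]
white [446.34 158.02] [438 145  20  29 200] [0.6101 0.0678 0.073 ]
white [440.65236524 191.14521452] [415 168  69  55 909] [0.5836 0.0567 0.073 ]
white [352.63888889 180.16666667] [348 173  10  14  72] [0.5614 0.1303 0.073 ]
white [328.64195584 298.60252366] [311 282  44  31 634] [0.4494 0.0968 0.073 ]
white [486.35092348 308.80870712] [470 295  34  29 758] [ 0.5011 -0.0468  0.073 ]
white [136.2611276  307.75074184] [126 299  22  19 337] [0.3653 0.2609 0.073 ]
```

View pics/w4.png

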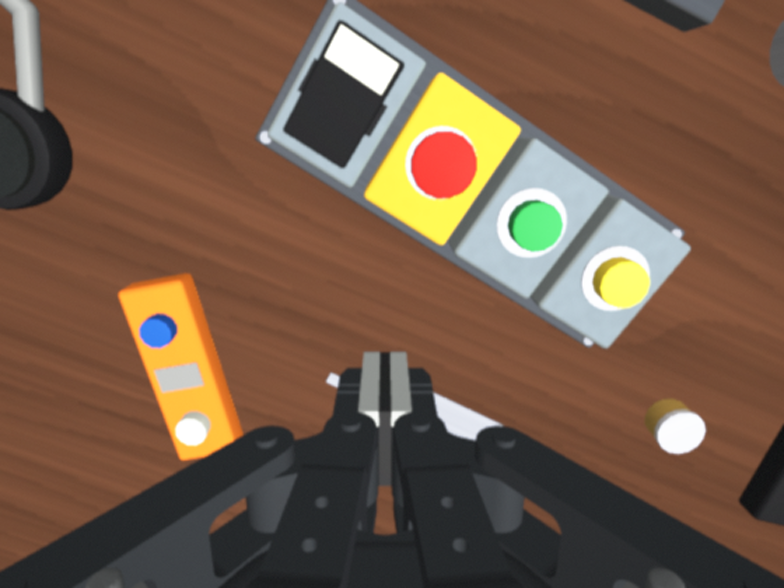

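The wrist view shows the rocker's white mark at (361,59), red at (443,163), green at (537,225) and yellow at (624,283). I'll go over the white mark.

Request:
play_rows --commands '[[[1,0.2,-0.02,0,0],[1,0.4,-0.045,0,0],[1,0.585,-0.045,0.1,0],[1,0.585,-0.045,0.3,0],[1,0.585,-0.045,0.5,0],[1,0.585,-0.045,0.65,0],[1,0.585,-0.045,0.65,0],[1,0.585,-0.045,0.65,0],[1,0.585,-0.045,0.65,0]]]'

```text
clock: 7.23
tcp_pos: [0.6334, 0.2477, 0.0907]
orientation: [-3.072, -0.657, -0.005]
contact_force: [0.6, -0.6, 0.1]
grip_width: -0.0002
gripper_force: 0.0
```

Run:
```python
from h import *
o=get_obs();print(o["clock"],np.round(o["tcp_pos"],4),np.round(o["orientation"],3),o["contact_force"])
p=viewer.grab_frame("wrist");T=wristT(p,o);save(p,"w5.png",1.4)
for c,s in blobs(p,(0,0,215),(180,40,255),60): print("white",c,s,np.round(at_z(p,*c,.073,T),4))
```

```text
7.2333 [0.6334 0.2477 0.0907] [-3.072 -0.657 -0.005] [ 0.55598823 -0.61346894  0.10518471]
white [246.91608392 162.        ] [241 156  13  13 143] [0.6709 0.2779 0.073 ]
white [258.33495033 236.44005544] [ 177  189  158  116 4329] [0.6384 0.2581 0.073 ]
white [251.50148368 251.60682493] [233 236  44  32 674] [0.6294 0.258  0.073 ]
white [175.55339806 277.63106796] [170 273  12  11 103] [0.5995 0.2882 0.073 ]
white [266.46969697 296.48484848] [260 293  11  11  66] [0.6086 0.2405 0.073 ]
white [282.546875 296.5     ] [279 293  11  11  64] [0.6121 0.2327 0.073 ]
white [346.47139588 304.31350114] [323 297  56  17 437] [0.6217 0.1996 0.073 ]
white [464.49212868 339.06091718] [ 419  306   92   66 2922] [0.6287 0.1297 0.073 ]
white [535.46575342 381.78082192] [ 502  356   58   57 1752] [0.6205 0.0759 0.073 ]
white [392.21176471 371.98823529] [386 366  14  14  85] [0.5927 0.1549 0.073 ]
```

View pics/w5.png

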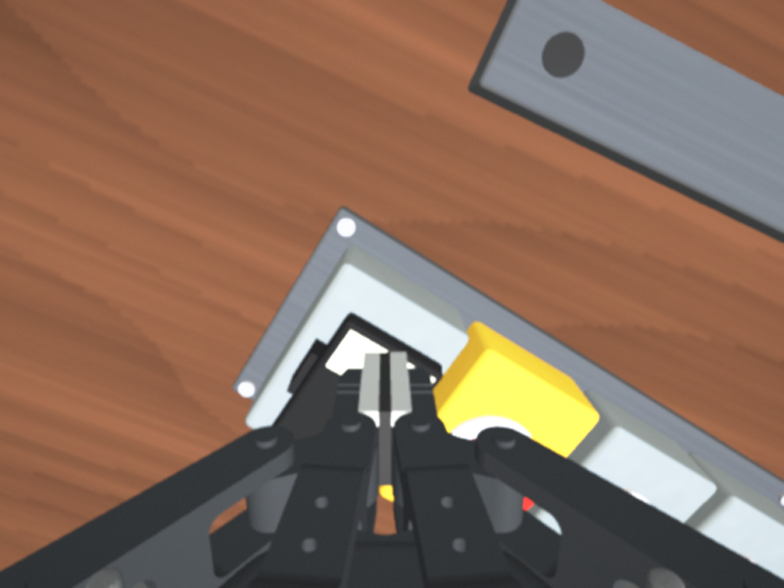

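The fingertips stand over the white mark at about (375,360), clear of red. I'll press.

Request:
play_rows --commands '[[[1,0,0,0.05,0],[1,0,0,0.09,0],[1,0,0,0.11,0],[1,0,0,0.125,0],[1,0,0,0.125,0],[1,0,0,0.125,0]]]'

```text
clock: 7.78
tcp_pos: [0.6336, 0.2476, 0.0646]
orientation: [-3.072, -0.657, -0.005]
contact_force: [1.6, 0.4, 6.3]
grip_width: -0.0002
gripper_force: 3.5
```

Request:
play_rows --commands '[[[1,0,0,0.005,0],[1,0,0,0.01,0],[1,0,0,0.01,0],[1,0,0,0.01,0]]]'

```text
clock: 8.12
tcp_pos: [0.6337, 0.2478, 0.0643]
orientation: [3.072, 0.657, 0.006]
contact_force: [-2.4, -3.4, 17.4]
grip_width: 0.0001
gripper_force: 8.3
```

Request:
play_rows --commands '[[[1,0,0,-0.1,0],[1,0,0,-0.25,0],[1,0,0,-0.35,0],[1,-0.15,0.16,-0.35,0],[1,-0.3,0.32,-0.35,0],[1,-0.49,0.52,-0.35,0],[1,-0.49,0.52,-0.35,0],[1,-0.49,0.52,-0.35,0],[1,-0.49,0.52,-0.2,0],[1,-0.49,0.52,-0.12,0],[1,-0.49,0.52,-0.12,0],[1,-0.49,0.52,-0.12,0]]]'

```text
clock: 9.12
tcp_pos: [0.5845, 0.1132, 0.0846]
orientation: [-3.071, -0.659, 0.004]
contact_force: [0.1, 0.1, 0.9]
grip_width: 0.0002
gripper_force: 0.0
```

Run:
```python
from h import *
o=get_obs();print(o["clock"],np.round(o["tcp_pos"],4),o["contact_force"])
p=viewer.grab_frame("wrist");T=wristT(p,o);save(p,"w6.png",1)
for c,s in blobs(p,*COL["green"][:2],30): print("green",c,s,np.round(at_z(p,*c,.064,T),4))
q=viewer.grab_frame("scene");save(q,"s2.png")
a=cv2.imread("pics/w6.png");i=cv2.resize(cv2.imread("pics/s2.png")[230:330,270:370],(420,420),interpolation=cv2.INTER_CUBIC)
cv2.imwrite("pics/c6.png",cv2.resize(np.hstack([a,i]),(784,336)))
```

```text
9.1167 [0.5845 0.1132 0.0846] [0.07210148 0.10133038 0.86045627]
green [279.69674185 238.76340852] [ 250  216   59   49 1995] [0.5915 0.1128 0.064 ]
```

View pics/c6.png

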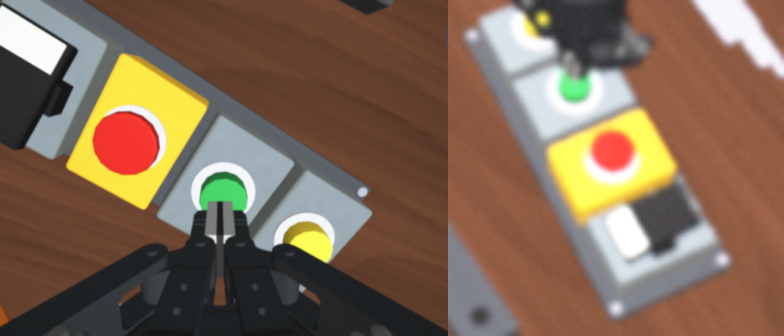

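The fingertips are centred over green at (222,195), and the rocker's white end is down at (45,35). I'll press green.

Request:
play_rows --commands '[[[1,0,0,0.06,0],[1,0,0,0.1,0],[1,0,0,0.12,0],[1,0,0,0.135,0],[1,0,0,0.145,0],[1,0,0,0.145,0],[1,0,0,0.145,0]]]'

```text
clock: 9.8
tcp_pos: [0.5851, 0.1124, 0.0561]
orientation: [3.072, 0.658, -0.001]
contact_force: [0.1, 1.3, 0.2]
grip_width: 0.0001
gripper_force: 0.0
```

Request:
play_rows --commands '[[[1,0,0,0.005,0],[1,0,0,0.008,0],[1,0,0,0.008,0],[1,0,0,0.008,0]]]'

```text
clock: 10.13
tcp_pos: [0.5851, 0.1124, 0.0559]
orientation: [3.072, 0.657, -0.0]
contact_force: [-3.1, -1.2, 12.3]
grip_width: 0.0002
gripper_force: 5.9
```

Stalled at 0.056 with the force rising, so green is at its stop. I'll retreat and check.

Request:
play_rows --commands '[[[1,0,0,-0.1,0],[1,0,0,-0.3,0],[1,0,0,-0.5,0],[1,-0.1,0,-0.7,0],[1,-0.3,0,-0.8,0],[1,-0.45,0,-0.8,0],[1,-0.45,0,-0.8,0],[1,-0.45,0,-0.8,0]]]'

```text
clock: 10.8
tcp_pos: [0.5018, 0.0743, 0.2151]
orientation: [3.071, 0.655, 0.0]
contact_force: [0.4, 0.5, 1.5]
grip_width: 0.0003
gripper_force: 0.0
```

Run:
```python
from h import *
o=get_obs();print(o["clock"],np.round(o["tcp_pos"],4))
p=viewer.grab_frame("wrist");save(p,"w7.png",1.4)
for n in ["scene","side"]:
    q=viewer.grab_frame(n)
    for c,s in blobs(q,*COL["blue"][:2]):
        X=at_z(q,*c,.036)
        if s[4]<200 and -.3<X[1]<-.1: print(n,np.round(X,4))
```

```text
10.8 [0.5018 0.0743 0.2151]
scene [ 0.5554 -0.2027  0.036 ]
side [ 0.5544 -0.2099  0.036 ]
```

View pics/w7.png

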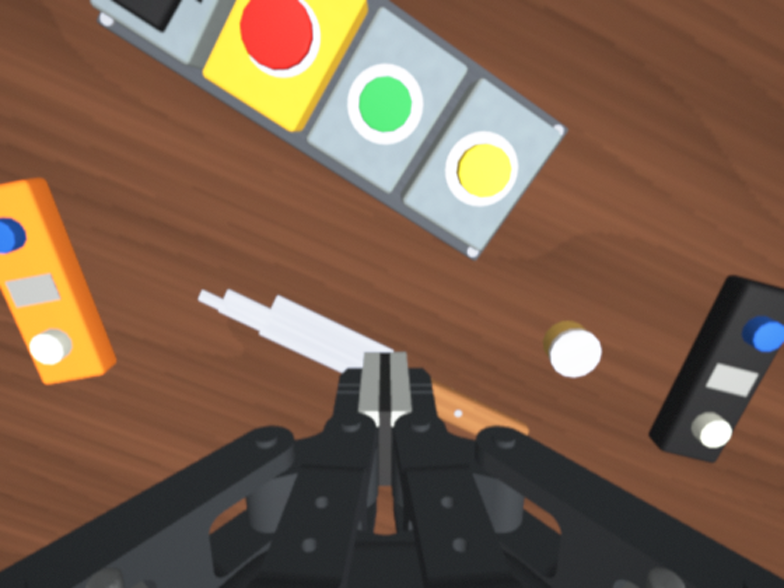

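Green at (385,104) now sits flush in its ring. Yellow, the remote and the loose things in view haven't moved.

```bash
python3 -c "
from bench import r
print(r.hand_in())"
```

```text
the job is handed in; nothing more can be done
None
```

The job is handed in: blue key pressed and released, rocker pushed on, then green pressed in, each felt at its stop by force; `hand_in()` returned no verdict.

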